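Ring up the top chocolate bar

TASK

Ring up one red chocolate bar: with a light fingertip slide the top red bar forward out of the open front of its display carton until enough of it sticks out to take it by its sides, then lift it off and lay it gently flat on the middle of the scanner's glass, and let go. Press only lightly, for the chocolate cracks, and do not tip or drop the bar; leave the bars below lying as they are and everything else on the counter where it is.

Things in the scene. Friction and masses are not known exactly. Their poses are not given: they have to be found in the camera images.
- red_top: top bar of the red stack, the one to take: flat rigid paper-sleeved chocolate bar, 150 (x) x 60 (y) x 16 (z) mm, about 0.18 kg (0.15 to 0.21), red, cream band near its front end. Origin: centre of its underside; x along its length, front end (at the carton's open front) at x = -75 mm; z up. It lies flat on red_low3. Pressed on the stack with more than 25 N in all, it cracks.
- red_carton: red display carton, fixed on a clear riser plate (176 x 84 mm, 4 to 14 mm high). Origin: centre of the carton's underside (on the riser), z up, open front to -x. Inside 154 (x) x 66 (y) mm, board and floor 3 mm thick; back (+x) and full-length side walls 95 mm high; front lip 28 mm high, outer face at x = -80 mm. Four bars lie in it, undersides at 3, 19, 35, 51 mm, stack top at 67 mm from its origin, centred to 1 mm, yawed as the carton to 0.01 rad.
- red_low3: second bar of the red stack, right under red_top and like it, 0.18 kg, origin likewise. Must stay where it is. Sleeve on sleeve, friction is about 0.36 under red_top and 0.25 farther down (a tenth more or less); fingertips grip a sleeve a little better. So a press of 5 to 8 N, held while drawing forward, takes red_top alone; much lighter slips over it, from about 9 N red_low3 is dragged along.
- red_low2: third bar of the red stack: a flat paper-sleeved chocolate bar, a rigid block 150 (x) x 60 (y) x 16 (z) mm, 0.18 kg. Must stay where it is.
- red_low1: bottom bar of the red stack: a flat paper-sleeved chocolate bar, a rigid block 150 (x) x 60 (y) x 16 (z) mm, 0.18 kg. Must stay where it is.
- blue_carton: blue display carton, of the same make and size as red_carton, fixed on a riser likewise, holding a stack of three blue bars. Not part of the job. The red and the blue carton may change places.
- scanner: compact barcode scanner let into the counter: a steel frame 180 x 180 mm whose flat top stands 4 mm over the counter, with a dark glass window 128 x 128 mm level with it. Fixed. Origin at the centre of its underside (counter level), z up.
- glass (a point): the centre of the scanner's glass window, on its upper face (4 mm over the counter).
- blue_1: bottom bar of the blue stack (150 x 60 x 16 mm, blue). Leave alone.
- blue_2: middle bar of the blue stack (150 x 60 x 16 mm, blue). Leave alone.
- blue_3: top bar of the blue stack (150 x 60 x 16 mm, blue). Leave alone.
- change_tray: dark wooden change tray with a green mat, 160 x 110 x 16 mm, origin at the centre of its underside, loose. Leave alone.
- card_terminal: black card terminal with keys, 165 x 78 x 37 mm, origin at the centre of its underside, loose. Leave alone.
- mint_tin: round green mint tin, 68 mm across, 18 mm high, origin at the centre of its underside, loose. Leave alone.
- stapler: red and black stapler, 130 x 34 x 44 mm, origin at the centre of its underside, loose. Leave alone.
- divider_bar: orange customer divider bar, 300 x 45 x 40 mm, origin at the centre of its underside, loose. Leave alone.
- sanitiser: clear bottle with a blue cap, 60 mm across, 150 mm high, origin at the centre of its underside, loose. Leave alone.

How it is judged:
On the way, in this order (a step that is already met when the one before it is completed fails the run):
1. the top red bar has been slid forward by 35 mm or more out of the carton's open front, still lying flat on the bar below (x of red_top in the frame of red_carton below -0.035 m and contact force between red_top and red_low3 above 0.3 N and angle between red_top's own z axis and vertical below 0.08 rad), for 0.1 s.
2. it is held in the fingers, lifted clear of the stack and the counter (contact force between the fingers and red_top above 1 N and contact force between red_top and red_low3 below 0.05 N and contact force between red_top and red_carton below 0.05 N and height (world z) of red_top above 0.045 m), for 0.1 s.
At the end, for the whole second after the job is handed in: The top red bar lies still and flat (within 0.05 rad) on the scanner, its middle within 40 mm of the middle of the glass, let go; the three red bars below are within 6 mm of where they lay (horizontal distance between red_top and glass below 0.04 m and z of red_top in the frame of scanner below 0.007 m and angle between red_top's own z axis and vertical below 0.05 rad and linear speed of red_top below 0.02 m/s and contact force between red_top and scanner above 0.5 N and distance of each of red_low1, red_low2, red_low3 from where it was at the start of the episode below 0.006 m); the robot touches nothing.
It fails at once if the chocolate is cracked: the top bar is pressed on the stack with more than 25 N (contact force between red_top and red_low3 above 25 N).
It fails at once if a red bar below the top one is shifted by more than 6 mm (distance of any of red_low1, red_low2, red_low3 from where it was at the start of the episode above 0.006 m).
It fails at once if the bar is tipped by more than 0.4 rad (23 degrees) (angle between red_top's own z axis and vertical above 0.4 rad).
It fails at once if the bar is let go more than 10 mm over the scanner, or pressed on it with more than 35 N (contact force between red_top and scanner above 35 N or (contact force between the fingers and red_top below 0.01 N and z of red_top in the frame of scanner above 0.014 m and horizontal distance between red_top and glass below 0.12 m)).
It fails at once if a blue bar or another thing on the counter is moved by more than 15 mm (distance of any of blue_1, blue_2, blue_3, change_tray, card_terminal, mint_tin, stapler, divider_bar, sanitiser from where it was at the start of the episode above 0.015 m).
It also fails if it takes over 64 s, if anything falls off the work surface, if the arm or the gripper's body presses on something with over 40 N, if the wrist force passes 120 N, or if a joint passes its speed limit or range.

ROBOT

A 7-joint arm with a two-finger parallel gripper is mounted at the origin on the work surface. World frame = base frame: x ahead of the robot, y to its left, z up, the work surface at z = 0. Lengths are in m, angles in rad, forces in N, time in s.
With the tool pointing down it reaches from about 0.425 to 0.95 m from the base axis. Payload 16.7 kg.
Tool frame: the origin (TCP) lies midway between the tips of the shut fingers; the grasp point (between the pads) lies 19 mm behind it; z points along the fingers, y is the direction in which the jaws open and shut (so a half turn about z gives the same grasp; the last joint's range is limited). The gripper opens to 94 mm and grips with 3 to 60 N. Pads are 16 mm wide; open, the fingers measure 119 mm over their backs; the gripper's body (75 mm by 177 mm) begins 78 mm behind the grasp point.
Start: joints at [0.992, 0.426, 0.074, 1.606, -0.034, 1.111, -0.067], TCP at [0.281, -0.614, 0.205] pointing down, gripper open.
Joint ranges: [-2.85, 2.85], [-0.5, 2.14], [-1.23, 1.37], [0.21, 2.46], [-1.02, 4.16], [0.16, 2.05], [-2.73, 2.73]. Speed limits (rad/s): [1.89, 1.89, 2.39, 2.39, 3.01, 3.01, 3.01].

INTERFACE

Orientations are given as [roll, pitch, yaw] about the fixed x, y, z axes, in that order (R = Rz(yaw) Ry(pitch) Rx(roll)).
In Python, from bench import bot, cams, close_job gives the robot as it stands.
- The arm moves only by the tool servo_tool, never from a script. Its argument "deltas" is a list of rows, each an object with "xyz": the shift along the tool's x, y, z in m, a list of three; "twist": the turn about the tool's z in degrees. In form: [{"xyz": [x, y, z], "twist": twist}, ...]. A call has exactly 8 rows; each row shifts and turns the pose as measured when the row begins, along the tool's axes as they then stand; what a row does not reach is not made up. A row lasts 1/10 s, in which the tool goes at most 50 mm and 8.59 degrees, less where a joint would pass 70% of its speed; a pose out of reach is approached as far as the arm can. A call with a gripper value outside its range is refused whole. "jaw" is the closure in counts, from 0 (fully open) to 255 (shut), set as the call begins (left out, the last holds). The fingers move at their own pace and stop on an object; "force" is the grip in N (left out, the last holds). Time passes only in rows, so rows that do not move let the fingers close, or fill a call up. It gives the time, the measured TCP pose, the force and the opening at its end, in the units of the state.
- bot.state(): the state, without advancing time (a new reading comes with each control period).
- cams.read_camera(name): name is "scene" or "top"; returns the picture (384x512x3 uint8, red, green, blue); there is no depth.
- cams.camera_params(name): a dict with "vfov" (degrees; the focal length in pixels is half the picture's height over the tangent of half this angle, whatever the lens; pixels are square), "cx", "cy" (the principal point, pixels), "rvec" (rotation vector, rad) and "tvec" (3), from world to camera coordinates, as OpenCV has them. Camera axes: x right, y down, z forward; pixel columns grow to the right and rows downward; lengths in m; the calibration is good to about 2 mm. A picture is of the moment at which its call begins. camera_params takes no time and is no camera call.
- close_job(): hands the job in, once; it reports no verdict.
The state is a dict: "t": time; "qpos": joint angles; "joint_velocities": joint speeds; "joint_efforts": joint torques, N m; "position": TCP position; "tcp_rot": TCP orientation; "force": force on the tool from outside, world axes, zero at the start; "ft_torque": the same for the moment, N m; "opening": finger opening in m.
Only numpy, scipy, OpenCV 4.12 (cv2) and the standard library are available. Lean on these libraries where they do the work, as an engineer would, in place of code of your own. Each camera call takes 0.05 s, during which the arm holds its last target.

## Working session

There is one attempt and no reset: what is moved stays moved. The work goes in short steps, Python scripts to look and compute and a tool call to move; the robot and the scene stay as the last step left them, time stands still between calls to the robot, and variables do not carry over. Pictures are saved under pics/ and viewed, and the job is handed in when it is done.

Besides the shell and the picture viewer there is one more tool, called as a command line: name --argument value ..., lists and objects as JSON in quotes. servo_tool: Moves the arm, as the interface text tells. Its arguments: {"type":"object","properties":{"deltas":{"type":"array"},"jaw":{"type":"number"},"force":{"type":"number"}},"required":["deltas"]}

```bash
mkdir -p pics
python3 - <<'E'
from bench import bot,cams
import cv2
print(bot.state())
for n in("scene","top"):
    print(cams.camera_params(n)); cv2.imwrite(f"pics/{n}0.png",cams.read_camera(n)[:,:,::-1])
E
```

```text
{'t': 0.0, 'qpos': array([ 0.99149797,  0.42677259,  0.07384586,  1.60661817, -0.034118  ,
        1.11079413, -0.06710756]), 'joint_velocities': array([ 0.00059594,  0.00056469, -0.00204808,  0.00047604, -0.00081   ,
       -0.00126856, -0.00158256]), 'joint_efforts': array([ 7.03347432e-04, -9.35787964e+01,  3.66786025e+00, -4.54182279e+01,
       -4.87162673e-02,  2.04099395e-02,  1.30095036e-04]), 'position': array([ 0.28105561, -0.6132101 ,  0.20474346]), 'tcp_rot': array([-3.14026245e+00,  8.36563810e-05,  4.29755431e-01]), 'force': array([-0.07395303, -0.40431455,  0.72665547]), 'ft_torque': array([ 0.01800744, -0.03586661, -0.00497881]), 'opening': 0.09415580519513034}
{'vfov': 53.27184277985575, 'cx': 251.64507274649432, 'cy': 192.46905273360085, 'rvec': array([ 0.99434811,  2.29319454, -1.16550378]), 'tvec': array([ 0.42285567, -0.20118197,  1.50869719])}
{'vfov': 48.44454654973482, 'cx': 251.46465188619007, 'cy': 193.5066848435442, 'rvec': array([ 2.12023769, -2.14437248,  0.2016098 ]), 'tvec': array([0.00655006, 0.6451527 , 1.26854763])}
```

View pics/scene0.png

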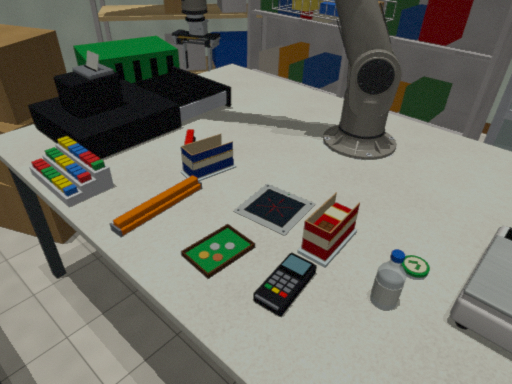

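View pics/top0.png

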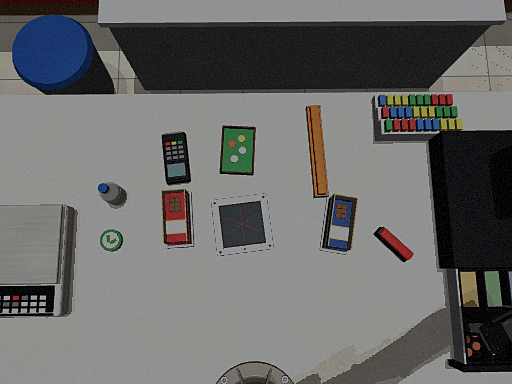

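The top view shows the red carton near (177,218), with its cream band and open front toward the robot. The scanner is near (242,225) and the blue carton near (340,222). I'll zoom in to measure them.

Run:
```python
import cv2
a=cv2.imread("pics/top0.png")
cv2.imwrite("pics/topz.png",cv2.resize(a[175:265,150:285],None,fx=5.9,fy=5.9,interpolation=cv2.INTER_CUBIC))
a=cv2.imread("pics/scene0.png")
cv2.imwrite("pics/scz.png",cv2.resize(a[175:275,230:365],None,fx=5.9,fy=5.9,interpolation=cv2.INTER_CUBIC))
```

```text
(no output)
```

View pics/topz.png

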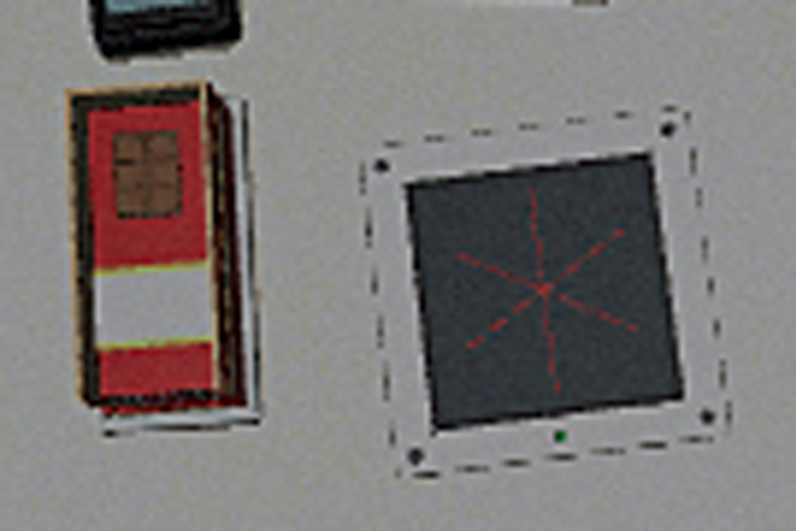

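View pics/scz.png

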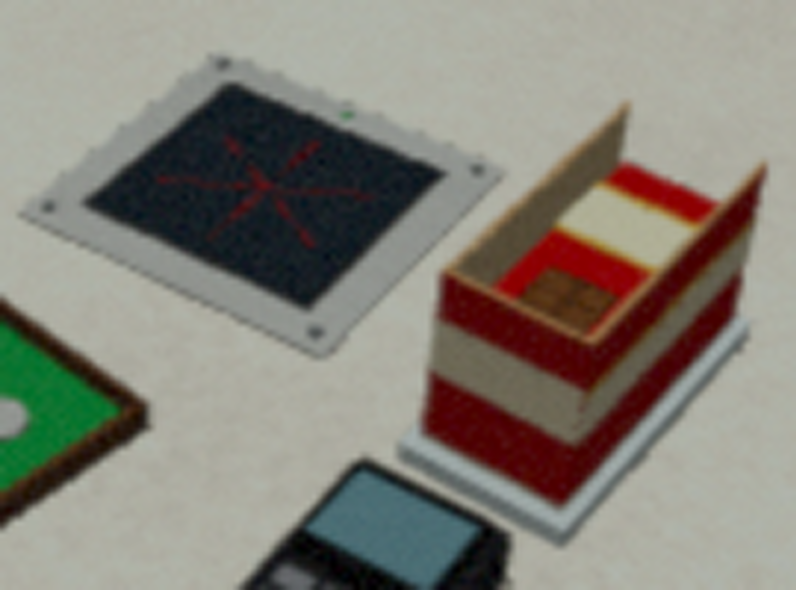

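```bash
cat > h.py <<'E'
import numpy as np,cv2
from bench import bot,cams
def cam(n):
    p=cams.camera_params(n); f=192/np.tan(np.radians(p['vfov']/2))
    return np.array([[f,0,p['cx']],[0,f,p['cy']],[0,0,1]]),np.array(p['rvec']),np.array(p['tvec'])
def proj(n,P):
    K,r,t=cam(n); return cv2.projectPoints(np.float64(P).reshape(-1,1,3),r,t,K,None)[0].reshape(-1,2)
def unproj(n,uv,z):
    K,r,t=cam(n); R=cv2.Rodrigues(r)[0]; C=-R.T@t
    d=np.c_[np.float64(uv),np.ones(len(uv))]@np.linalg.inv(K).T@R
    return C+d*((z-C[2])/d[:,2])[:,None]
E
python3 - <<'E'
from h import *
from scipy.optimize import least_squares
T=lambda l:(np.array(l)+.5)/5.9-.5+[150,175]
S=lambda l:(np.array(l)+.5)/5.9-.5+[230,175]
np.set_printoptions(precision=4,suppress=True)
for nm,l,z in(("wall",[(70,92),(208,84),(218,398),(85,403)],.109),("riser",[(103,435),(260,423),(245,98)],.014),("bar",[(102,405),(213,398),(210,340),(98,350),(206,263),(95,272)],.081),("glass",[(405,184),(650,152),(683,397),(433,431),(545,290)],.004)):
    print(nm,unproj("top",T(l),z))
print("glass sc",unproj("scene",S([(230,83),(445,175),(308,308),(83,202),(263,187)]),.004))
tl=[(-.08,.036),(.080,.036),(.080,-.036)]
# model pts
M=[[.080,.036,.095],[.080,-.036,.095],[-.088,.042,0],[-.088,-.042,0],[.088,-.042,0]]
ot=T([(70,92),(208,84),(103,435),(260,423),(245,98)])
Ms=[[.080,-.036,.095],[.080,.036,.095],[-.080,-.036,.095],[-.080,.036,.095],[.088,-.042,0],[.088,.042,0],[-.088,.042,0]]
os_=S([(445,270),(592,342),(628,105),(765,167),(400,450),(562,542),(747,325)])
def W(M,p):
    c,s=np.cos(p[2]),np.sin(p[2]); M=np.array(M)
    return np.c_[p[0]+c*M[:,0]-s*M[:,1],p[1]+s*M[:,0]+c*M[:,1],M[:,2]+.014]
for ut,us in((1,1),(1,0),(0,1)):
    f=lambda p:np.r_[ut*(proj("top",W(M,p))-ot).ravel(),us*(proj("scene",W(Ms,p))-os_).ravel()]
    r=least_squares(f,[.6,.15,0]); print(r.x,np.round(r.fun,1))
E
```

```text
wall [[0.6489 0.2683 0.109 ]
 [0.6523 0.1987 0.109 ]
 [0.4938 0.1913 0.109 ]
 [0.4921 0.257  0.109 ]]
riser [[0.4814 0.2654 0.014 ]
 [0.4867 0.1822 0.014 ]
 [0.6627 0.1925 0.014 ]]
bar [[0.4929 0.2538 0.081 ]
 [0.4957 0.1978 0.081 ]
 [0.5251 0.1997 0.081 ]
 [0.5207 0.2564 0.081 ]
 [0.5645 0.2024 0.081 ]
 [0.5605 0.2589 0.081 ]]
glass [[ 0.6159  0.1061  0.004 ]
 [ 0.6322 -0.0278  0.004 ]
 [ 0.4986 -0.0435  0.004 ]
 [ 0.482   0.0908  0.004 ]
 [ 0.5571  0.0302  0.004 ]]
glass sc [[ 0.4988 -0.0422  0.004 ]
 [ 0.4844  0.0912  0.004 ]
 [ 0.6149  0.106   0.004 ]
 [ 0.63   -0.0277  0.004 ]
 [ 0.5574  0.03    0.004 ]]
[0.5747 0.2319 0.0654] [-1.6 -1.1 -0.8 -1.5 -0.8 -0.9 -0.6 -0.9 -1.  -0.8 -1.  -0.4 -0.1  0.
 -0.3 -1.3  0.9 -1.5 -0.6 -2.1  0.3 -2.4  0.9 -1.4]
[0.5715 0.229  0.0594] [-0.4 -0.1  0.3 -0.4 -0.1  0.1  0.1  0.2  0.1  0.3 -0.  -0.  -0.  -0.
 -0.  -0.   0.  -0.  -0.  -0.  -0.  -0.   0.  -0. ]
[0.5788 0.2345 0.0719] [-0.  -0.  -0.  -0.  -0.  -0.  -0.  -0.  -0.  -0.  -1.1  1.   0.1  1.4
 -0.5 -0.3  0.8 -0.5 -0.6 -0.6  0.5 -0.9  0.9 -0.4]
```

```bash
cat > ov.py <<'E'
from h import *
def W(M,p):
    c,s=np.cos(p[2]),np.sin(p[2]); M=np.array(M,float)
    return np.c_[p[0]+c*M[:,0]-s*M[:,1],p[1]+s*M[:,0]+c*M[:,1],M[:,2]+.014]
def rect(x0,x1,y,z): return [[x0,-y,z],[x1,-y,z],[x1,y,z],[x0,y,z]]
def ov(src,n,p,out,o,sz=(135,100),dx=0):
    a=cv2.imread(src)[o[1]:o[1]+sz[1],o[0]:o[0]+sz[0]]
    a=cv2.resize(a,None,fx=5.9,fy=5.9,interpolation=cv2.INTER_CUBIC)
    for R,c in((rect(-.08,.08,.036,.095),(0,255,0)),(rect(-.08,.08,.036,0),(0,160,0)),(rect(-.088,.088,.042,0),(255,0,0)),(rect(-.088,.088,.042,-.010),(255,128,0)),(rect(-.075+dx,.075+dx,.03,.067),(255,0,255))):
        uv=(proj(n,W(R,p))-o+.5)*5.9-.5
        cv2.polylines(a,[np.int32(np.round(uv*8))],True,c,1,cv2.LINE_AA,3)
    cv2.imwrite(out,a)
E
python3 - <<'E'
from ov import *
p=[.5715,.229,.0594]
ov("pics/top0.png","top",p,"pics/o1.png",[150,175]); ov("pics/scene0.png","scene",p,"pics/o2.png",[230,175])
E
```

```text
(no output)
```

View pics/o1.png

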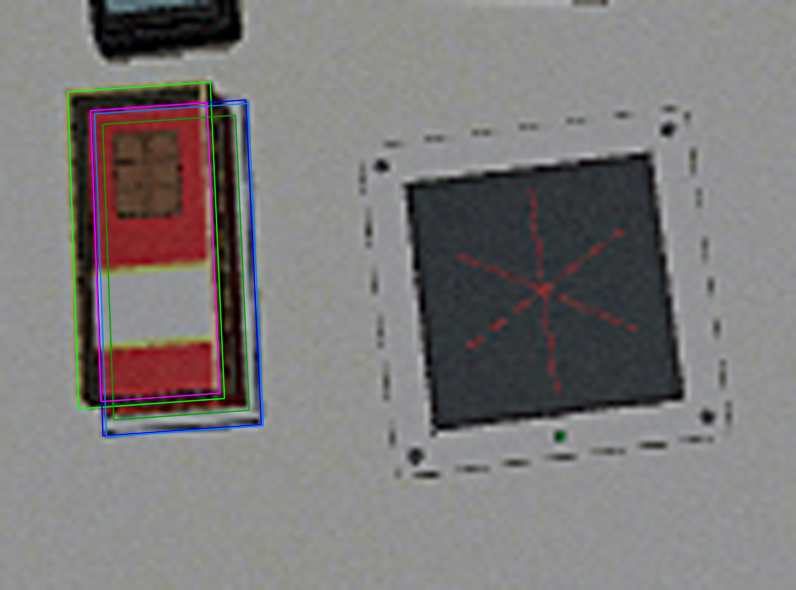

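View pics/o2.png

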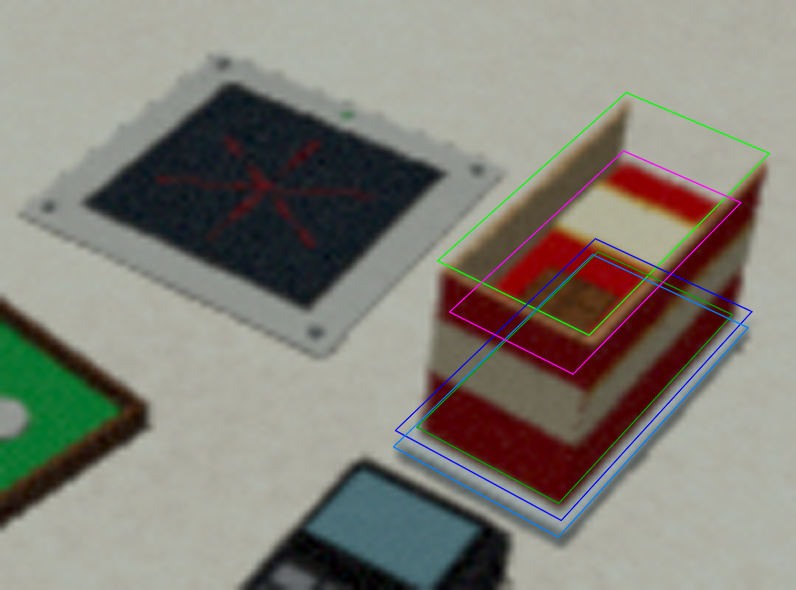

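The scanner centre is about (0.557, 0.031), yaw 0.12, and the two cameras agree. The carton is about (0.573, 0.230), yaw 0.063. The cameras differ there by a few mm, which is good enough for the press. Now I'll shut the fingers and travel.

servo_tool --deltas '[{"xyz": [0.041,-0.024,0],"twist": 0},{"xyz": [0.041,-0.024,0],"twist": 0},{"xyz": [0.041,-0.024,0],"twist": 0},{"xyz": [0.041,-0.024,0],"twist": 0},{"xyz": [0.041,-0.024,0],"twist": 0},{"xyz": [0.041,-0.024,0],"twist": 0},{"xyz": [0.041,-0.024,0],"twist": 0},{"xyz": [0.041,-0.024,0],"twist": 0}]' --jaw 255 --force 20

```text
t: 0.9
position: [0.5006, -0.2968, 0.2015]
tcp_rot: [-3.138, 0.005, 0.417]
force: [1.3, -0.2, -0.4]
opening: 0.0332
```

```bash
cat >> h.py <<'E'
def totool(d,yaw):
    c,s=np.cos(yaw),np.sin(yaw); return np.round([c*d[0]+s*d[1],s*d[0]-c*d[1]],4)
E
python3 - <<'E'
from h import *
# 14 rows, twist first 5 rows 4.05 deg
y=.417
for i in range(6):
    print(i,totool([.092/13,.528/13],y)); y-=np.radians(4.05)
E
```

```text
0 [ 0.0229 -0.0343]
1 [ 0.0204 -0.0358]
2 [ 0.0179 -0.0372]
3 [ 0.0152 -0.0383]
4 [ 0.0124 -0.0393]
5 [ 0.0096 -0.0401]
```

servo_tool --deltas '[{"xyz": [0.023,-0.034,0],"twist": 4.05},{"xyz": [0.0205,-0.036,0],"twist": 4.05},{"xyz": [0.018,-0.037,0],"twist": 4.05},{"xyz": [0.015,-0.038,0],"twist": 4.05},{"xyz": [0.0125,-0.039,0],"twist": 4.05},{"xyz": [0.0095,-0.04,0],"twist": 0},{"xyz": [0.0095,-0.04,0],"twist": 0},{"xyz": [0.0095,-0.04,0],"twist": 0}]'

```text
t: 1.7
position: [0.5605, 0.0416, 0.2002]
tcp_rot: [-3.139, 0.007, 0.051]
force: [0.5, -0.9, 0.3]
opening: 0.0002
```

servo_tool --deltas '[{"xyz": [0.0095,-0.04,0],"twist": 0},{"xyz": [0.0095,-0.04,0],"twist": 0},{"xyz": [0.0095,-0.04,0],"twist": 0},{"xyz": [0.0095,-0.04,0],"twist": 0},{"xyz": [0.0095,-0.04,0],"twist": 0},{"xyz": [0,0,0],"twist": 0},{"xyz": [0,0,0],"twist": 0},{"xyz": [0,0,0],"twist": 0}]'

```text
t: 2.5
position: [0.5957, 0.2588, 0.1973]
tcp_rot: [-3.138, 0.012, 0.058]
force: [-0.2, 0.3, -0.3]
opening: 0.0008
```

servo_tool --deltas '[{"xyz": [-0.002,0.014,0],"twist": 0},{"xyz": [-0.0025,0.0137,0],"twist": 0},{"xyz": [0,0,0.02],"twist": 0},{"xyz": [0,0,0.02],"twist": 0},{"xyz": [0,0,0.02],"twist": 0},{"xyz": [0,0,0.005],"twist": 0},{"xyz": [0,0,0],"twist": 0},{"xyz": [0,0,0],"twist": 0}]'

```text
t: 3.3
position: [0.5938, 0.2136, 0.1335]
tcp_rot: [3.141, 0.008, 0.043]
force: [0.3, 0.6, -0.3]
opening: 0.0004
```

Run:
```python
from h import *
for n,o in(("top",(150,175)),("scene",(230,175))):
    a=cams.read_camera(n)[:,:,::-1]; cv2.imwrite(f"pics/{n}1.png",a)
    cv2.imwrite(f"pics/{n}1z.png",cv2.resize(a[o[1]-30:o[1]+100,o[0]:o[0]+135],None,fx=4.5,fy=4.5,interpolation=cv2.INTER_CUBIC))
print(bot.state())
```

```text
{'t': 3.4, 'qpos': array([-0.23805557,  0.44341357, -0.27228853,  1.7535722 ,  0.13665654,
        0.97023754, -2.09036309]), 'joint_velocities': array([-0.00826842,  0.00161825, -0.00487778, -0.00292951, -0.00096007,
       -0.00628898, -0.00255096]), 'joint_efforts': array([ 3.81771885e-01, -9.06673551e+01, -3.41336019e+00, -4.08756673e+01,
        2.01832142e-02,  4.92734456e-03,  4.29518649e-02]), 'position': array([0.59399259, 0.21415201, 0.13376989]), 'tcp_rot': array([3.14138814, 0.0074664 , 0.04389287]), 'force': array([ 0.57367495,  0.52680646, -0.19354545]), 'ft_torque': array([ 0.04402333, -0.01890443, -0.00824427]), 'opening': 0.00020399992737654297}
```

View pics/scene1z.png

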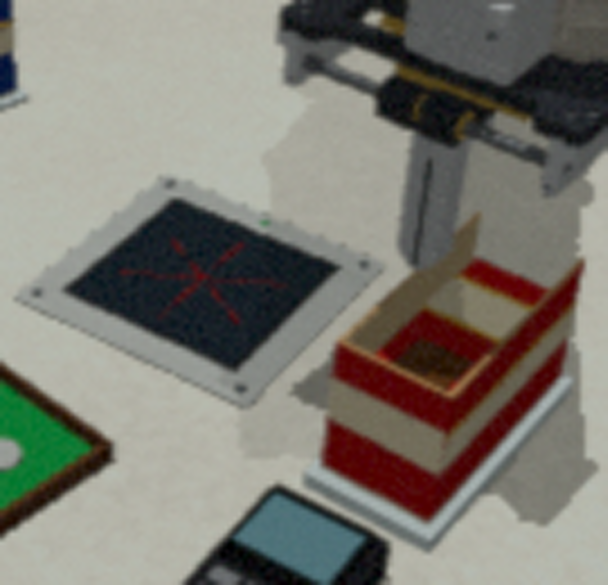

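View pics/top1z.png

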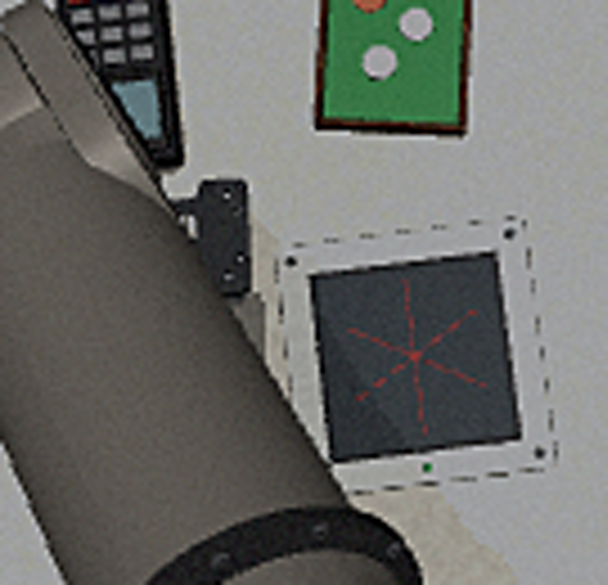

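Run:
```python
from h import *
print(proj("scene",[[.594,.2141,.1338]]), unproj("scene",[[326.7,203.4]],.134))
print(totool([.5925-.594,.2310-.2141],.044))
```

```text
[[324.10533656 202.94432865]] [[0.59131065 0.21997307 0.134     ]]
[-0.0008 -0.0169]
```

servo_tool --deltas '[{"xyz": [0,-0.008,0],"twist": -1.1},{"xyz": [-0.001,-0.006,0],"twist": 0},{"xyz": [0,0,0],"twist": 0},{"xyz": [0,0,0],"twist": 0},{"xyz": [0,0,0.008],"twist": 0},{"xyz": [0,0,0.008],"twist": 0},{"xyz": [0,0,0],"twist": 0},{"xyz": [0,0,0],"twist": 0}]'

```text
t: 4.2
position: [0.5923, 0.2305, 0.1177]
tcp_rot: [-3.141, 0.006, 0.066]
force: [0.9, -0.0, -0.4]
opening: 0.0007
```

servo_tool --deltas '[{"xyz": [0,0,0.008],"twist": 0},{"xyz": [0,0,0.008],"twist": 0},{"xyz": [0,0,0.006],"twist": 0},{"xyz": [0,0,0.003],"twist": 0},{"xyz": [0,0,0.002],"twist": 0},{"xyz": [0,0,0],"twist": 0},{"xyz": [0,0,0],"twist": 0},{"xyz": [0,0,0],"twist": 0}]'

```text
t: 5.0
position: [0.5921, 0.2302, 0.088]
tcp_rot: [-3.141, 0.006, 0.066]
force: [0.2, 0.0, -0.3]
opening: 0.0005
```

servo_tool --deltas '[{"xyz": [0,0,0.002],"twist": 0},{"xyz": [0,0,0.0015],"twist": 0},{"xyz": [0,0,0.001],"twist": 0},{"xyz": [0,0,0.001],"twist": 0},{"xyz": [0,0,0.0005],"twist": 0},{"xyz": [0,0,0],"twist": 0},{"xyz": [0,0,0],"twist": 0},{"xyz": [0,0,0],"twist": 0}]'

```text
t: 5.8
position: [0.5924, 0.2304, 0.082]
tcp_rot: [-3.141, 0.005, 0.066]
force: [-0.4, -0.1, 0.5]
opening: 0.0005
```

servo_tool --deltas '[{"xyz": [0,0,0.0005],"twist": 0},{"xyz": [0,0,0.0005],"twist": 0},{"xyz": [0,0,0.0005],"twist": 0},{"xyz": [0,0,0.0005],"twist": 0},{"xyz": [0,0,0.0005],"twist": 0},{"xyz": [0,0,0.0005],"twist": 0},{"xyz": [0,0,0.0005],"twist": 0},{"xyz": [0,0,0.0005],"twist": 0}]'

```text
t: 6.6
position: [0.5927, 0.2305, 0.0789]
tcp_rot: [-3.141, 0.004, 0.066]
force: [-2.4, 0.3, 8.8]
opening: 0.0003
```

servo_tool --deltas '[{"xyz": [0,0,0.0002],"twist": 0},{"xyz": [0,0,0.0002],"twist": 0},{"xyz": [0,0,0.0002],"twist": 0},{"xyz": [0,0,0.0002],"twist": 0},{"xyz": [0,0,0.0002],"twist": 0},{"xyz": [0,0,0.0002],"twist": 0},{"xyz": [0,0,0.0002],"twist": 0},{"xyz": [0,0,0.0002],"twist": 0}]'

```text
t: 7.4
position: [0.593, 0.2307, 0.079]
tcp_rot: [-3.14, 0.003, 0.066]
force: [-2.8, -0.2, 6.9]
opening: 0.0001
```

servo_tool --deltas '[{"xyz": [-0.001,0,0.0002],"twist": 0},{"xyz": [-0.001,0,0.0002],"twist": 0},{"xyz": [-0.001,0,0.0002],"twist": 0},{"xyz": [-0.0015,0,0.0002],"twist": 0},{"xyz": [-0.0015,0,0.0002],"twist": 0},{"xyz": [-0.0015,0,0.0002],"twist": 0},{"xyz": [-0.0015,0,0.0002],"twist": 0},{"xyz": [-0.0015,0,0.0002],"twist": 0}]'

```text
t: 8.2
position: [0.5846, 0.2308, 0.079]
tcp_rot: [-3.139, -0.002, 0.065]
force: [3.4, -0.2, 4.8]
opening: 0.0008
```

servo_tool --deltas '[{"xyz": [-0.0005,0,0.0003],"twist": 0},{"xyz": [-0.001,0,0.0003],"twist": 0},{"xyz": [-0.001,0,0.0003],"twist": 0},{"xyz": [-0.001,0,0.0003],"twist": 0},{"xyz": [-0.001,0,0.0003],"twist": 0},{"xyz": [-0.001,0,0.0003],"twist": 0},{"xyz": [-0.001,0,0.0003],"twist": 0},{"xyz": [-0.001,0,0.0003],"twist": 0}]'

```text
t: 9.0
position: [0.5793, 0.2312, 0.079]
tcp_rot: [-3.137, -0.009, 0.065]
force: [2.2, -0.3, 5.2]
opening: 0.0002
```

Run:
```python
from h import *
n="scene";o=(300,190)
a=cams.read_camera(n)[:,:,::-1]; cv2.imwrite("pics/scene2.png",a)
b=cv2.imread("pics/scene0.png")
f=lambda a:cv2.resize(a[o[1]:o[1]+80,o[0]:o[0]+65],None,fx=6,fy=6,interpolation=cv2.INTER_CUBIC)
cv2.imwrite("pics/c2.png",np.hstack([f(b),f(a)])); print(bot.state()['force'])
```

```text
[2.44676374 0.17032145 7.04123035]
```

View pics/c2.png

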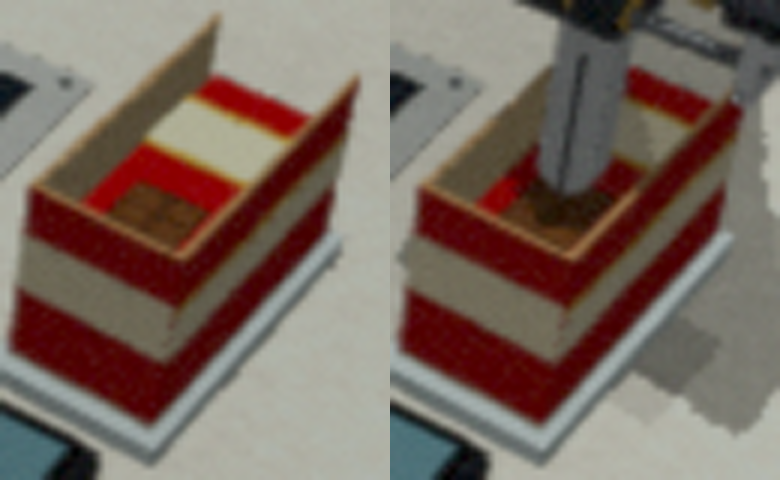

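The bar is sliding with the finger: its front edge has moved about 11 mm. Continuing.

servo_tool --deltas '[{"xyz": [-0.0015,0,0.0003],"twist": 0},{"xyz": [-0.002,0,0.0003],"twist": 0},{"xyz": [-0.002,0,0.0003],"twist": 0},{"xyz": [-0.002,0,0.0003],"twist": 0},{"xyz": [-0.002,0,0.0003],"twist": 0},{"xyz": [-0.002,0,0.0003],"twist": 0},{"xyz": [-0.002,0,0.0003],"twist": 0},{"xyz": [-0.002,0,0.0003],"twist": 0}]'

```text
t: 9.85
position: [0.5661, 0.2313, 0.079]
tcp_rot: [-3.134, -0.016, 0.064]
force: [2.7, -0.7, 6.1]
opening: 0.0005
```

servo_tool --deltas '[{"xyz": [-0.002,0.0003,0.0003],"twist": 0},{"xyz": [-0.002,0.0003,0.0003],"twist": 0},{"xyz": [-0.002,0.0003,0.0003],"twist": 0},{"xyz": [-0.002,0.0003,0.0003],"twist": 0},{"xyz": [-0.002,0.0003,0.0003],"twist": 0},{"xyz": [-0.002,0.0003,0.0003],"twist": 0},{"xyz": [-0.002,0.0003,0.0003],"twist": 0},{"xyz": [-0.002,0.0003,0.0003],"twist": 0}]'

```text
t: 10.65
position: [0.5526, 0.2297, 0.079]
tcp_rot: [-3.131, -0.024, 0.064]
force: [1.5, 1.2, 6.3]
opening: 0.0004
```

Run:
```python
from h import *
n="scene";o=(300,190)
a=cams.read_camera(n)[:,:,::-1]; cv2.imwrite("pics/scene3.png",a)
b=cv2.imread("pics/scene0.png")
f=lambda a:cv2.resize(a[o[1]:o[1]+80,o[0]:o[0]+65],None,fx=6,fy=6,interpolation=cv2.INTER_CUBIC)
cv2.imwrite("pics/c3.png",np.hstack([f(b),f(a)])); print(bot.state()['force'])
```

```text
[ 1.65014113 -0.28942233  7.02597672]
```

View pics/c3.png

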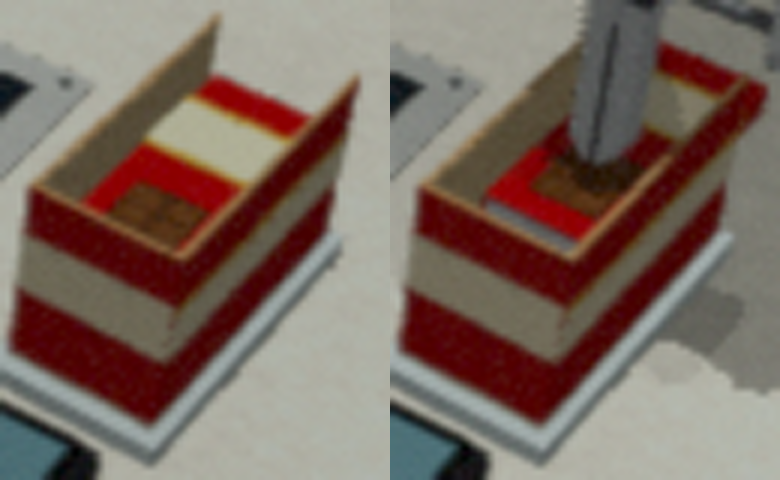

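servo_tool --deltas '[{"xyz": [-0.0015,0.0002,0.0003],"twist": 0},{"xyz": [-0.002,0.0002,0.0003],"twist": 0},{"xyz": [-0.002,0.0002,0.0003],"twist": 0},{"xyz": [-0.002,0.0002,0.0003],"twist": 0},{"xyz": [-0.002,0.0002,0.0003],"twist": 0},{"xyz": [-0.002,0.0002,0.0003],"twist": 0},{"xyz": [-0.002,0.0002,0.0003],"twist": 0},{"xyz": [-0.002,0.0002,0.0003],"twist": 0}]'

```text
t: 11.5
position: [0.5396, 0.2288, 0.079]
tcp_rot: [-3.127, -0.032, 0.064]
force: [2.8, -0.2, 7.2]
opening: 0.0002
```

servo_tool --deltas '[{"xyz": [-0.0015,0.0002,0.0002],"twist": 0},{"xyz": [-0.002,0.0002,0.0002],"twist": 0},{"xyz": [-0.002,0.0002,0.0002],"twist": 0},{"xyz": [-0.002,0.0002,0.0003],"twist": 0},{"xyz": [-0.002,0.0002,0.0003],"twist": 0},{"xyz": [-0.001,0.0,0.0003],"twist": 0},{"xyz": [0,0,0.0002],"twist": 0},{"xyz": [0,0,0.0002],"twist": 0}]'

```text
t: 12.3
position: [0.5307, 0.2282, 0.079]
tcp_rot: [-3.125, -0.038, 0.064]
force: [1.3, -0.6, 5.7]
opening: 0.0005
```

servo_tool --deltas '[{"xyz": [0,0,-0.002],"twist": 0},{"xyz": [0,0,-0.005],"twist": 0},{"xyz": [0,0,-0.01],"twist": 0},{"xyz": [0,0,-0.015],"twist": 0},{"xyz": [0,0,-0.015],"twist": 0},{"xyz": [0,0,-0.015],"twist": 0},{"xyz": [0,0,-0.005],"twist": 0},{"xyz": [0,0,0],"twist": 0}]'

```text
t: 13.1
position: [0.5257, 0.2265, 0.1503]
tcp_rot: [-3.126, -0.035, 0.065]
force: [0.6, -0.2, -1.1]
opening: 0.0004
```

Run:
```python
from h import *
for n,o in(("scene",(295,160)),("top",(140,175))):
    a=cams.read_camera(n)[:,:,::-1]; cv2.imwrite(f"pics/{n}4.png",a)
    cv2.imwrite(f"pics/{n}4z.png",cv2.resize(a[o[1]:o[1]+100,o[0]:o[0]+100],None,fx=5.9,fy=5.9,interpolation=cv2.INTER_CUBIC))
```

```text
(no output)
```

View pics/scene4z.png

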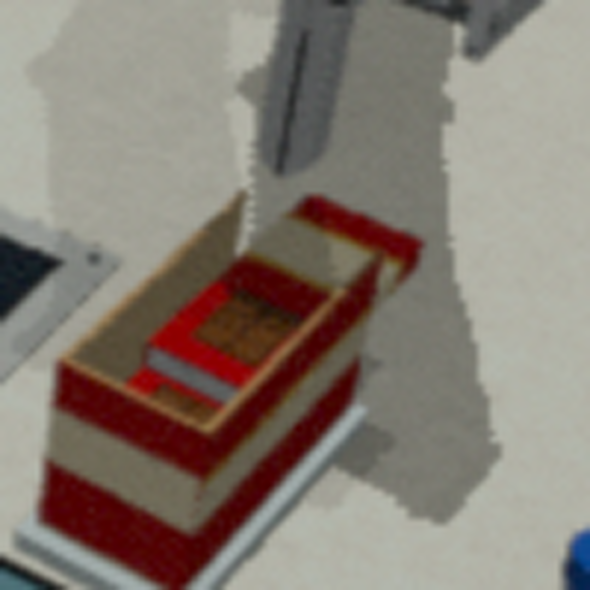

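View pics/top4z.png

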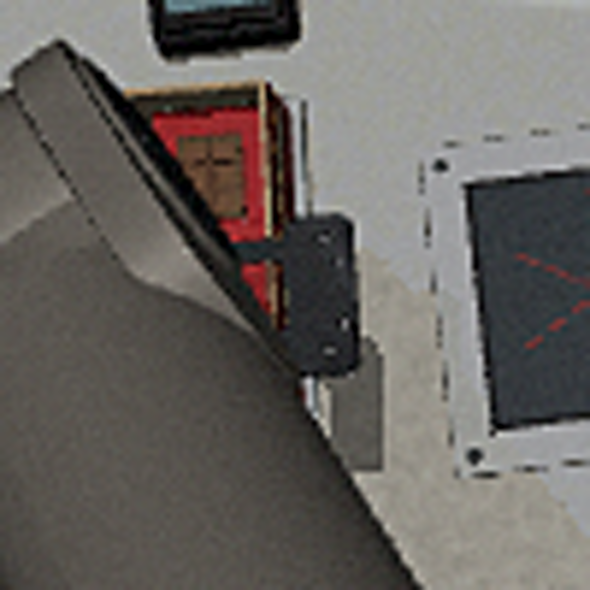

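The bar now sticks out of the front, lying flat, with low3 still in place at the back. Next I'll measure its corners.

Run:
```python
from h import *
np.set_printoptions(precision=4,suppress=True)
S=lambda l:(np.array(l)+.5)/5.9-.5+[295,160]
P=unproj("scene",S([(312,197),(422,238),(148,350),(243,195),(380,258)]),.081);print(P)
# carton wall front top, at .109
print(unproj("scene",S([(243,195),(380,252)]),.109))
b=(np.array([(130,385),(118,0)])) 
print(bot.state()['position'],bot.state()['tcp_rot'])
# initial front edge in scz coords
S0=lambda l:(np.array(l)+.5)/5.9-.5+[230,175]
print(unproj("scene",S0([(630,163),(717,208)]),.081))
```

```text
[[0.4453 0.2013 0.081 ]
 [0.4381 0.256  0.081 ]
 [0.596  0.2099 0.081 ]
 [0.467  0.1764 0.081 ]
 [0.4657 0.2496 0.081 ]]
[[0.5034 0.1948 0.109 ]
 [0.4982 0.2625 0.109 ]]
[0.5254 0.2263 0.1493] [-3.1265 -0.0339  0.0649]
[[0.5045 0.2021 0.081 ]
 [0.5061 0.249  0.081 ]]
```

servo_tool --deltas '[{"xyz": [-0.01,-0.0005,0],"twist": 0},{"xyz": [-0.015,-0.001,0],"twist": 0},{"xyz": [-0.015,-0.001,0],"twist": 0},{"xyz": [-0.01,-0.0005,0],"twist": 0},{"xyz": [0,0,0],"twist": 0},{"xyz": [0,0,0],"twist": 0},{"xyz": [0,0,0],"twist": 0},{"xyz": [0,0,0],"twist": 0}]' --jaw 0

```text
t: 14.0
position: [0.4688, 0.2252, 0.1447]
tcp_rot: [-3.128, -0.03, 0.066]
force: [-0.1, 0.1, -0.0]
opening: 0.061
```

servo_tool --deltas '[{"xyz": [0.003,0,0],"twist": 0},{"xyz": [0.003,-0.001,0],"twist": 0},{"xyz": [0,0,0],"twist": 0},{"xyz": [0,0,0],"twist": 0},{"xyz": [0,0,0.01],"twist": 0},{"xyz": [0,0,0.01],"twist": 0},{"xyz": [0,0,0.01],"twist": 0},{"xyz": [0,0,0],"twist": 0}]'

```text
t: 14.8
position: [0.4768, 0.227, 0.1115]
tcp_rot: [-3.128, -0.029, 0.065]
force: [-0.2, -0.7, -0.1]
opening: 0.0935
```

Run:
```python
from h import *
for n,o in(("scene",(295,140)),("top",(140,175))):
    a=cams.read_camera(n)[:,:,::-1]
    cv2.imwrite(f"pics/{n}5z.png",cv2.resize(a[o[1]:o[1]+100,o[0]:o[0]+100],None,fx=5.9,fy=5.9,interpolation=cv2.INTER_CUBIC))
print(bot.state())
```

```text
{'t': 14.9, 'qpos': array([-0.29589696,  0.29835176, -0.31791699,  2.03036814,  0.13339715,
        0.79844541, -2.19670706]), 'joint_velocities': array([ 0.00326113, -0.01437847, -0.00138635, -0.01081367, -0.00198099,
        0.00675584,  0.00197412]), 'joint_efforts': array([-5.62247378e-02, -6.98139668e+01, -2.63736092e+00, -3.67746806e+01,
        1.36438385e-01, -4.36541140e-01, -6.52001915e-02]), 'position': array([0.47735032, 0.22729243, 0.11276596]), 'tcp_rot': array([-3.12777259, -0.03003133,  0.06480245]), 'force': array([-0.2176293 , -0.97915458, -0.23263301]), 'ft_torque': array([ 0.07903561, -0.00777653, -0.01765811]), 'opening': 0.09402091296649581}
```

View pics/scene5z.png

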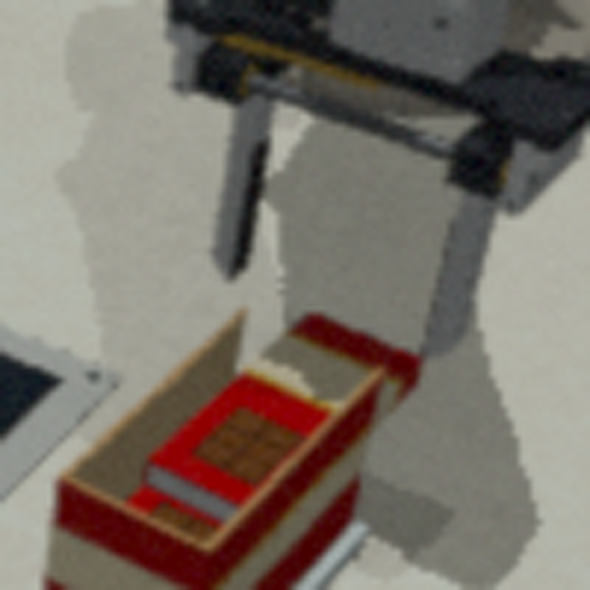

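servo_tool --deltas '[{"xyz": [-0.002,0,0.008],"twist": 0},{"xyz": [-0.001,0,0.01],"twist": 0},{"xyz": [0,0,0.01],"twist": 0},{"xyz": [0,0,0.01],"twist": 0},{"xyz": [0,0,0.01],"twist": 0},{"xyz": [0,0,0.007],"twist": 0},{"xyz": [0,0,0],"twist": 0},{"xyz": [0,0,0],"twist": 0}]'

```text
t: 15.7
position: [0.4757, 0.2282, 0.0526]
tcp_rot: [-3.128, -0.03, 0.065]
force: [0.0, -1.0, -0.1]
opening: 0.094
```

servo_tool --deltas '[{"xyz": [0,0,-0.001],"twist": 0},{"xyz": [0,0,0],"twist": 0},{"xyz": [0,0,0],"twist": 0},{"xyz": [0,0,0],"twist": 0},{"xyz": [0,0,0],"twist": 0},{"xyz": [0,0,0],"twist": 0},{"xyz": [0,0,0],"twist": 0},{"xyz": [0,0,0],"twist": 0}]' --jaw 255 --force 15

```text
t: 16.5
position: [0.4764, 0.2284, 0.055]
tcp_rot: [-3.127, -0.032, 0.065]
force: [0.1, 1.1, -1.1]
opening: 0.0598
```

servo_tool --deltas '[{"xyz": [0,0,0],"twist": 0},{"xyz": [0,0,0],"twist": 0},{"xyz": [0,0,0],"twist": 0},{"xyz": [0,0,0],"twist": 0},{"xyz": [0,0,0],"twist": 0},{"xyz": [0,0,0],"twist": 0},{"xyz": [0,0,0],"twist": 0},{"xyz": [0,0,0],"twist": 0}]' --force 50

```text
t: 17.3
position: [0.4764, 0.2284, 0.055]
tcp_rot: [-3.127, -0.032, 0.065]
force: [-0.4, 0.5, -1.4]
opening: 0.0597
```

servo_tool --deltas '[{"xyz": [0,0,-0.002],"twist": 0},{"xyz": [0,0,-0.003],"twist": 0},{"xyz": [0,0,-0.004],"twist": 0},{"xyz": [0,0,-0.006],"twist": 0},{"xyz": [0,0,-0.008],"twist": 0},{"xyz": [0,0,-0.008],"twist": 0},{"xyz": [0,0,0],"twist": 0},{"xyz": [0,0,0],"twist": 0}]'

```text
t: 18.1
position: [0.4755, 0.2279, 0.0895]
tcp_rot: [-3.127, -0.032, 0.065]
force: [-0.6, 0.1, -1.9]
opening: 0.0596
```

Run:
```python
from h import *
for n,o in(("scene",(295,140)),("top",(140,175))):
    a=cams.read_camera(n)[:,:,::-1]
    cv2.imwrite(f"pics/{n}6z.png",cv2.resize(a[o[1]:o[1]+100,o[0]:o[0]+100],None,fx=5.9,fy=5.9,interpolation=cv2.INTER_CUBIC))
print(bot.state())
```

```text
{'t': 18.2, 'qpos': array([-0.30526434,  0.32847673, -0.31283183,  2.05331128,  0.15252599,
        0.74524194, -2.21702061]), 'joint_velocities': array([ 8.32404514e-04,  7.43710638e-03, -1.03365635e-05,  2.45898063e-03,
       -5.41090903e-05, -1.42431134e-03,  8.31850097e-04]), 'joint_efforts': array([ 8.70518899e-02, -7.41228247e+01, -2.95604356e+00, -3.63978124e+01,
        7.31195742e-02, -2.79963557e-01,  1.99820782e-02]), 'position': array([0.47543767, 0.22788228, 0.08917589]), 'tcp_rot': array([-3.12692403, -0.03210378,  0.06482929]), 'force': array([ 0.63482533,  0.48163896, -2.28934168]), 'ft_torque': array([ 0.00638388,  0.10938155, -0.03928456]), 'opening': 0.05959190139270275}
```

View pics/scene6z.png

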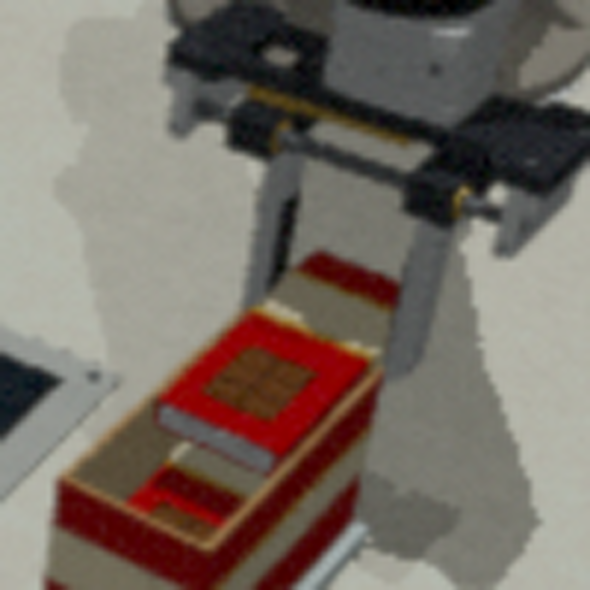

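The bar is held level. But the fingertips reach about 10 mm below its underside, so I couldn't set it down low enough on the scanner. I'll lower it back onto the stack gently and regrip nearer the tips.

servo_tool --deltas '[{"xyz": [0,0,0.006],"twist": 0},{"xyz": [0,0,0.008],"twist": 0},{"xyz": [0,0,0.006],"twist": 0},{"xyz": [0,0,0.004],"twist": 0},{"xyz": [0,0,0.003],"twist": 0},{"xyz": [0,0,0.001],"twist": 0},{"xyz": [0,0,0],"twist": 0},{"xyz": [0,0,0],"twist": 0}]'

```text
t: 19.0
position: [0.4753, 0.228, 0.0569]
tcp_rot: [-3.128, -0.029, 0.065]
force: [0.8, -0.8, -1.3]
opening: 0.0595
```

servo_tool --deltas '[{"xyz": [0,0,0.0005],"twist": 0},{"xyz": [0,0,0.0005],"twist": 0},{"xyz": [0,0,0.0003],"twist": 0},{"xyz": [0,0,0.0003],"twist": 0},{"xyz": [0,0,0],"twist": 0},{"xyz": [0,0,0],"twist": 0},{"xyz": [0,0,0],"twist": 0},{"xyz": [0,0,0],"twist": 0}]'

```text
t: 19.8
position: [0.4758, 0.2282, 0.0559]
tcp_rot: [-3.128, -0.03, 0.065]
force: [-0.1, 0.3, -1.9]
opening: 0.0595
```

servo_tool --deltas '[{"xyz": [0,0,0.0004],"twist": 0},{"xyz": [0,0,0.0004],"twist": 0},{"xyz": [0,0,0.0003],"twist": 0},{"xyz": [0,0,0.0003],"twist": 0},{"xyz": [0,0,0.0001],"twist": 0},{"xyz": [0,0,0.0001],"twist": 0},{"xyz": [0,0,0],"twist": 0},{"xyz": [0,0,0],"twist": 0}]'

```text
t: 20.6
position: [0.4764, 0.2285, 0.0549]
tcp_rot: [-3.127, -0.032, 0.065]
force: [-0.7, -0.8, 1.4]
opening: 0.0593
```

servo_tool --deltas '[{"xyz": [0,0,0],"twist": 0},{"xyz": [0,0,0],"twist": 0},{"xyz": [0,0,0],"twist": 0},{"xyz": [0,0,0],"twist": 0},{"xyz": [0,0,0],"twist": 0},{"xyz": [0,0,-0.004],"twist": 0},{"xyz": [0,0,-0.002],"twist": 0},{"xyz": [0,0,0],"twist": 0}]' --jaw 40 --force 15

```text
t: 21.4
position: [0.4763, 0.2285, 0.0614]
tcp_rot: [-3.127, -0.032, 0.065]
force: [-1.1, -0.4, 0.9]
opening: 0.0791
```

Run:
```python
from h import *
for n,o in(("scene",(295,140)),):
    a=cams.read_camera(n)[:,:,::-1]
    cv2.imwrite(f"pics/{n}7z.png",cv2.resize(a[o[1]:o[1]+100,o[0]:o[0]+100],None,fx=5.9,fy=5.9,interpolation=cv2.INTER_CUBIC))
print(bot.state()['position'],bot.state()['force'])
```

```text
[0.47626079 0.22849119 0.06125321] [-0.00093166  0.37768471  0.6839113 ]
```

View pics/scene7z.png

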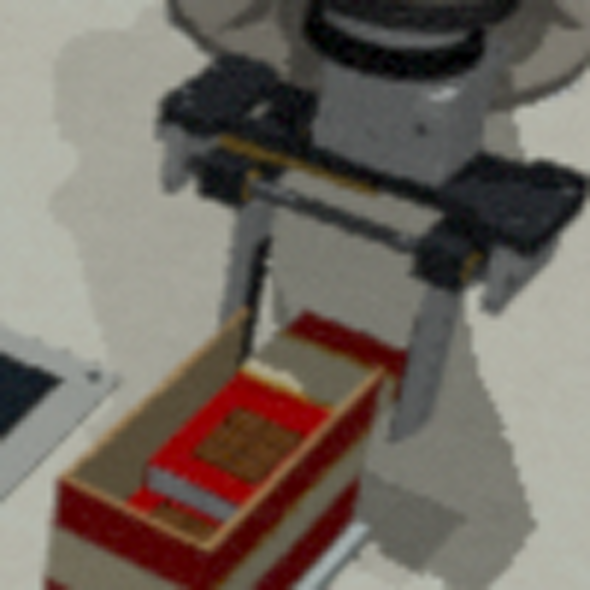

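servo_tool --deltas '[{"xyz": [0,0,0],"twist": 0},{"xyz": [0,0,0],"twist": 0},{"xyz": [0,0,0],"twist": 0},{"xyz": [0,0,0],"twist": 0},{"xyz": [0,0,0],"twist": 0},{"xyz": [0,0,0],"twist": 0},{"xyz": [0,0,0],"twist": 0},{"xyz": [0,0,0],"twist": 0}]' --jaw 255 --force 15

```text
t: 22.25
position: [0.4763, 0.2285, 0.0612]
tcp_rot: [-3.127, -0.032, 0.065]
force: [-0.5, -1.1, 1.3]
opening: 0.0598
```

servo_tool --deltas '[{"xyz": [0,0,0],"twist": 0},{"xyz": [0,0,0],"twist": 0},{"xyz": [0,0,0],"twist": 0},{"xyz": [0,0,0],"twist": 0},{"xyz": [0,0,-0.001],"twist": 0},{"xyz": [0,0,-0.002],"twist": 0},{"xyz": [0,0,-0.003],"twist": 0},{"xyz": [0,0,-0.003],"twist": 0}]' --force 55

```text
t: 23.05
position: [0.4753, 0.228, 0.0702]
tcp_rot: [-3.128, -0.03, 0.065]
force: [-0.3, 0.2, -0.8]
opening: 0.0595
```

servo_tool --deltas '[{"xyz": [0,0,-0.004],"twist": 0},{"xyz": [0,0,-0.006],"twist": 0},{"xyz": [0,0,-0.007],"twist": 0},{"xyz": [0,0,-0.007],"twist": 0},{"xyz": [0,0,-0.004],"twist": 0},{"xyz": [0,0,0],"twist": 0},{"xyz": [0,0,0],"twist": 0},{"xyz": [0,0,0],"twist": 0}]'

```text
t: 23.85
position: [0.4749, 0.2277, 0.1019]
tcp_rot: [-3.127, -0.032, 0.065]
force: [0.4, 0.2, -1.2]
opening: 0.0594
```

Run:
```python
from h import *
for n,o in(("scene",(295,140)),):
    a=cams.read_camera(n)[:,:,::-1]
    cv2.imwrite(f"pics/{n}8z.png",cv2.resize(a[o[1]:o[1]+100,o[0]:o[0]+100],None,fx=5.9,fy=5.9,interpolation=cv2.INTER_CUBIC))
print(bot.state()['position'],bot.state()['force'])
```

```text
[0.47479778 0.22763427 0.10182032] [-1.00941027  0.03310111 -2.82017962]
```

View pics/scene8z.png

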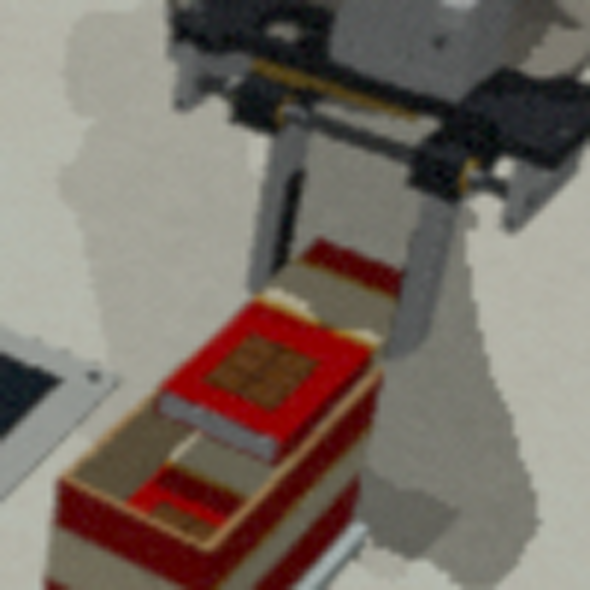

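servo_tool --deltas '[{"xyz": [0,0,-0.006],"twist": 0},{"xyz": [0,0,-0.008],"twist": 0},{"xyz": [0,0,-0.01],"twist": 0},{"xyz": [0,0,-0.01],"twist": 0},{"xyz": [0,0,-0.008],"twist": 0},{"xyz": [0,0,-0.004],"twist": 0},{"xyz": [0,0,0],"twist": 0},{"xyz": [0,0,0],"twist": 0}]'

```text
t: 24.7
position: [0.4734, 0.2269, 0.1526]
tcp_rot: [-3.127, -0.033, 0.065]
force: [1.1, 0.3, -1.6]
opening: 0.0595
```

servo_tool --deltas '[{"xyz": [0.001,0.005,0],"twist": 0},{"xyz": [0.002,0.01,0],"twist": 0},{"xyz": [0.0025,0.015,0],"twist": 0},{"xyz": [0.003,0.018,0],"twist": 0},{"xyz": [0.003,0.018,0],"twist": 0},{"xyz": [0.003,0.018,0],"twist": 0},{"xyz": [0.003,0.018,0],"twist": 0},{"xyz": [0.003,0.018,0],"twist": 0}]'

```text
t: 25.5
position: [0.5016, 0.1006, 0.1487]
tcp_rot: [-3.128, -0.028, 0.067]
force: [0.3, -0.4, -2.0]
opening: 0.0597
```

servo_tool --deltas '[{"xyz": [0.003,0.016,0],"twist": 0},{"xyz": [0.003,0.014,0],"twist": 0},{"xyz": [0.003,0.012,0],"twist": 0},{"xyz": [0.002,0.009,0],"twist": 0},{"xyz": [0.001,0.006,0],"twist": 0},{"xyz": [0,0.003,0],"twist": 0},{"xyz": [0,0,0],"twist": 0},{"xyz": [0,0,0],"twist": 0}]'

```text
t: 26.3
position: [0.5175, 0.0327, 0.1466]
tcp_rot: [-3.129, -0.025, 0.062]
force: [-0.1, 0.0, -2.5]
opening: 0.0595
```

Run:
```python
from h import *
for n,o in(("scene",(215,120)),("top",(190,180))):
    a=cams.read_camera(n)[:,:,::-1]
    cv2.imwrite(f"pics/{n}9z.png",cv2.resize(a[o[1]:o[1]+100,o[0]:o[0]+130],None,fx=5.9,fy=5.9,interpolation=cv2.INTER_CUBIC))
print(bot.state()['position'],bot.state()['force'])
```

```text
[0.51749759 0.03279425 0.14666142] [-0.58969965 -0.77390877 -1.26467792]
```

View pics/scene9z.png

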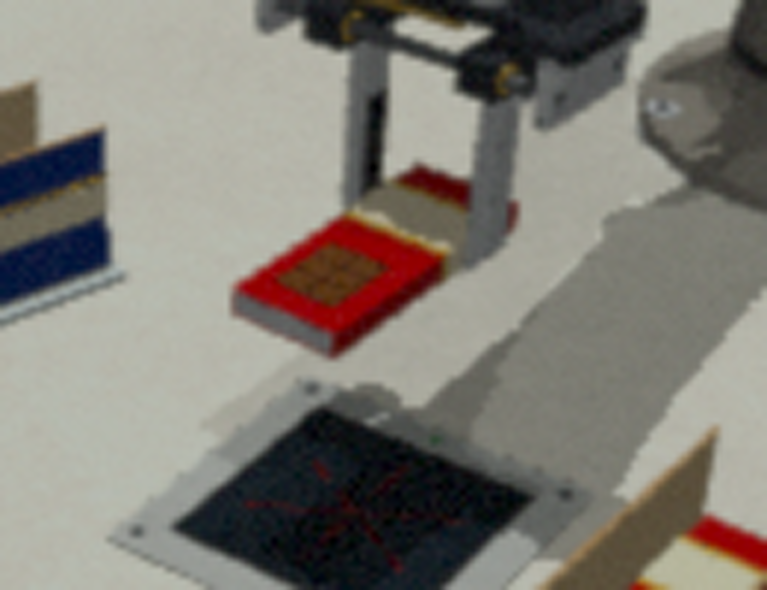

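View pics/top9z.png

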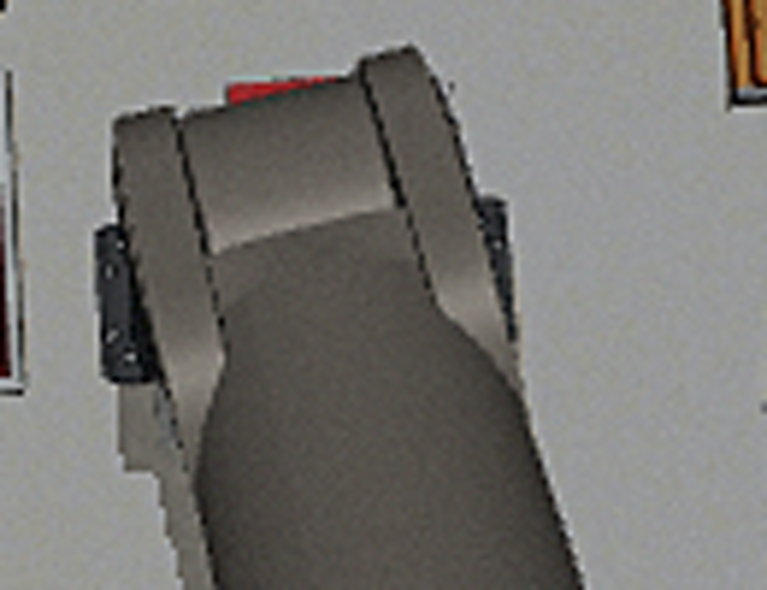

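Run:
```python
from h import *
S=lambda l:(np.array(l)+.5)/5.9-.5+[215,120]
P=unproj("scene",S([(235,290),(333,337),(420,164),(519,207)]),.165);print(P.round(4),P.mean(0))
```

```text
[[0.634  0.0145 0.165 ]
 [0.6327 0.0714 0.165 ]
 [0.4833 0.0015 0.165 ]
 [0.4832 0.0621 0.165 ]] [0.55828561 0.03737188 0.165     ]
```

servo_tool --deltas '[{"xyz": [-0.001,0.001,0.006],"twist": 0},{"xyz": [-0.001,0.001,0.012],"twist": 0},{"xyz": [-0.001,0.001,0.015],"twist": 0},{"xyz": [0,0,0.015],"twist": 0},{"xyz": [0,0,0.015],"twist": 0},{"xyz": [0,0,0.012],"twist": 0},{"xyz": [0,0,0.006],"twist": 0},{"xyz": [0,0,0],"twist": 0}]'

```text
t: 27.2
position: [0.5149, 0.032, 0.058]
tcp_rot: [-3.129, -0.023, 0.065]
force: [0.5, 0.5, -1.4]
opening: 0.0599
```

servo_tool --deltas '[{"xyz": [0,0,0.004],"twist": 0},{"xyz": [0,0,0.009],"twist": 0},{"xyz": [0,0,0.01],"twist": 0},{"xyz": [0,0,0.009],"twist": 0},{"xyz": [0,0,0.005],"twist": 0},{"xyz": [0,0,0.001],"twist": 0},{"xyz": [0,0,0],"twist": 0},{"xyz": [0,0,0],"twist": 0}]'

```text
t: 28.0
position: [0.5166, 0.0327, 0.0175]
tcp_rot: [-3.129, -0.025, 0.065]
force: [-0.3, -0.6, -1.5]
opening: 0.0594
```

Run:
```python
from h import *
for n,o in(("scene",(215,140)),):
    a=cams.read_camera(n)[:,:,::-1]
    cv2.imwrite(f"pics/{n}10z.png",cv2.resize(a[o[1]:o[1]+100,o[0]:o[0]+130],None,fx=5.9,fy=5.9,interpolation=cv2.INTER_CUBIC))
print(bot.state()['position'],bot.state()['force'])
```

```text
[0.51669596 0.03269033 0.01757994] [-0.34441972  0.27692724 -0.62534431]
```

View pics/scene10z.png

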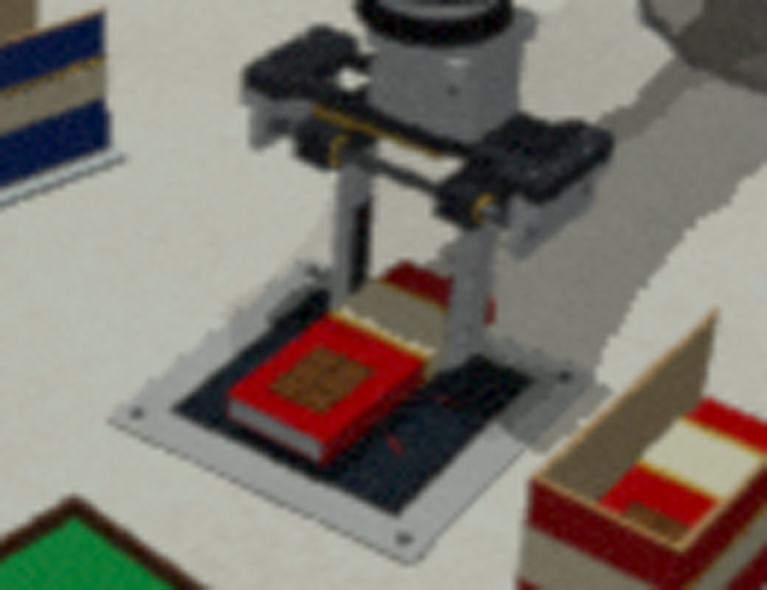

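servo_tool --deltas '[{"xyz": [0,0,0.003],"twist": 0},{"xyz": [0,0,0.003],"twist": 0},{"xyz": [0,0,0.002],"twist": 0},{"xyz": [0,0,0.001],"twist": 0},{"xyz": [0,0,0.0005],"twist": 0},{"xyz": [0,0,0],"twist": 0},{"xyz": [0,0,0],"twist": 0},{"xyz": [0,0,0],"twist": 0}]'

```text
t: 28.85
position: [0.5175, 0.0329, 0.008]
tcp_rot: [-3.129, -0.027, 0.065]
force: [0.1, -0.3, -1.5]
opening: 0.0596
```

servo_tool --deltas '[{"xyz": [0,0,0.0006],"twist": 0},{"xyz": [0,0,0.0006],"twist": 0},{"xyz": [0,0,0.0005],"twist": 0},{"xyz": [0,0,0.0004],"twist": 0},{"xyz": [0,0,0.0003],"twist": 0},{"xyz": [0,0,0],"twist": 0},{"xyz": [0,0,0],"twist": 0},{"xyz": [0,0,0],"twist": 0}]'

```text
t: 29.65
position: [0.5176, 0.0328, 0.0055]
tcp_rot: [-3.129, -0.027, 0.065]
force: [0.0, -0.4, -2.0]
opening: 0.0595
```

servo_tool --deltas '[{"xyz": [0,0,0.0004],"twist": 0},{"xyz": [0,0,0.0004],"twist": 0},{"xyz": [0,0,0.0004],"twist": 0},{"xyz": [0,0,0.0003],"twist": 0},{"xyz": [0,0,0.0003],"twist": 0},{"xyz": [0,0,0],"twist": 0},{"xyz": [0,0,0],"twist": 0},{"xyz": [0,0,0],"twist": 0}]'

```text
t: 30.45
position: [0.5177, 0.0329, 0.0048]
tcp_rot: [-3.129, -0.027, 0.065]
force: [-0.1, 0.4, 0.2]
opening: 0.0596
```

Contact: the force went from -2 to about 0 N. Letting go.

servo_tool --deltas '[{"xyz": [0,0,0],"twist": 0},{"xyz": [0,0,0],"twist": 0},{"xyz": [0,0,0],"twist": 0},{"xyz": [0,0,0],"twist": 0},{"xyz": [0,0,0],"twist": 0},{"xyz": [0,0,0],"twist": 0},{"xyz": [0,0,0],"twist": 0},{"xyz": [0,0,0],"twist": 0}]' --jaw 30 --force 10

```text
t: 31.25
position: [0.5185, 0.0334, 0.005]
tcp_rot: [-3.128, -0.028, 0.065]
force: [0.6, 1.1, 1.0]
opening: 0.0831
```

servo_tool --deltas '[{"xyz": [0,0,-0.003],"twist": 0},{"xyz": [0,0,-0.008],"twist": 0},{"xyz": [0,0,-0.015],"twist": 0},{"xyz": [0,0,-0.02],"twist": 0},{"xyz": [0,0,-0.025],"twist": 0},{"xyz": [0,0,-0.025],"twist": 0},{"xyz": [0,0,-0.02],"twist": 0},{"xyz": [0,0,-0.01],"twist": 0}]'

```text
t: 32.05
position: [0.5133, 0.0308, 0.1376]
tcp_rot: [-3.129, -0.026, 0.065]
force: [-0.1, -0.3, -0.6]
opening: 0.0827
```

servo_tool --deltas '[{"xyz": [0,0,-0.01],"twist": 0},{"xyz": [-0.01,0.02,0],"twist": 0},{"xyz": [-0.01,0.03,0],"twist": 0},{"xyz": [-0.01,0.03,0],"twist": 0},{"xyz": [0,0.03,0],"twist": 0},{"xyz": [0,0.015,0],"twist": 0},{"xyz": [0,0,0],"twist": 0},{"xyz": [0,0,0],"twist": 0}]'

```text
t: 32.85
position: [0.4896, -0.0994, 0.1466]
tcp_rot: [-3.128, -0.025, 0.067]
force: [0.0, -0.0, 0.4]
opening: 0.0834
```

Run:
```python
from h import *
for n,o in(("scene",(215,160)),("top",(150,175))):
    a=cams.read_camera(n)[:,:,::-1]; cv2.imwrite(f"pics/{n}11.png",a)
    cv2.imwrite(f"pics/{n}11z.png",cv2.resize(a[o[1]:o[1]+100,o[0]:o[0]+135],None,fx=5.9,fy=5.9,interpolation=cv2.INTER_CUBIC))
print(bot.state()['position'],bot.state()['force'])
```

```text
[ 0.48971773 -0.09888986  0.14664693] [0.90573566 0.15567589 0.56814644]
```

View pics/scene11z.png

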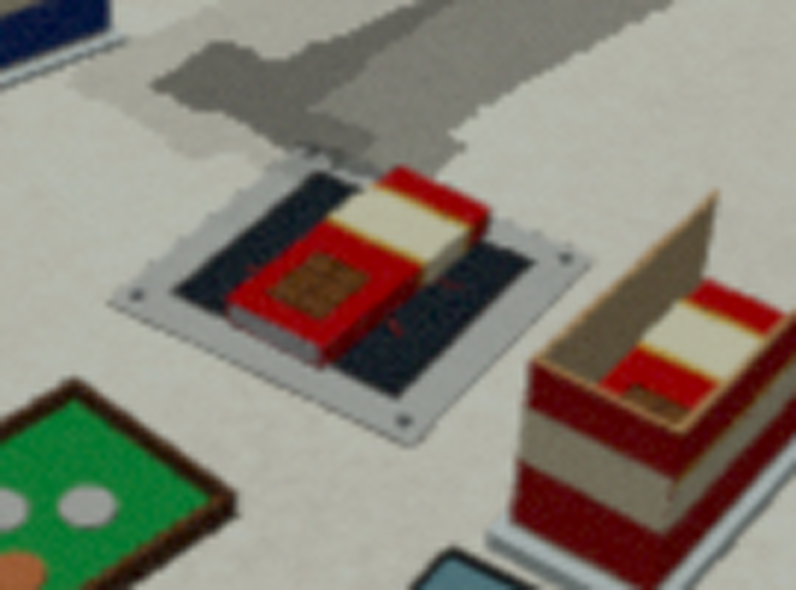

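View pics/top11z.png

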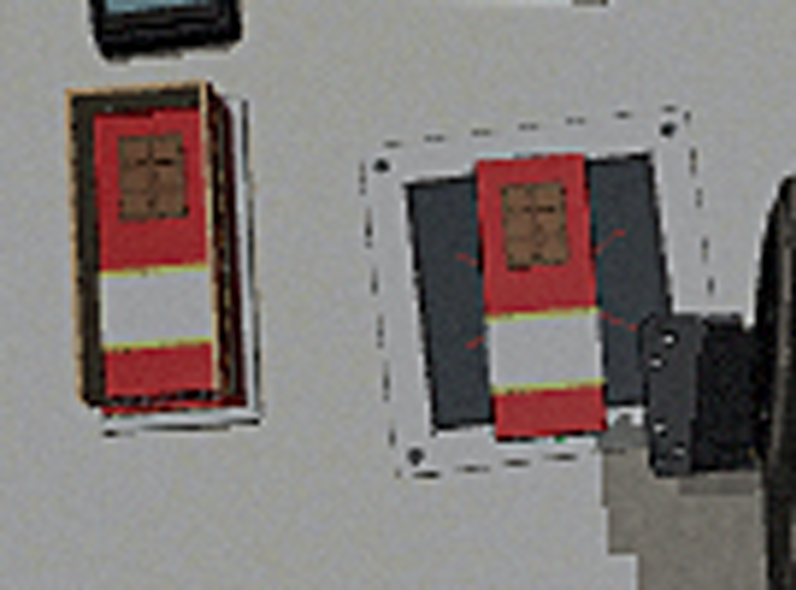

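Run:
```python
from h import *
T=lambda l:(np.array(l)+.5)/5.9-.5+[150,175]
print(unproj("top",T([(478,160),(585,153),(605,432),(497,440)]),.02).mean(0), unproj("top",T([(545,290)]),.004))
from bench import close_job
print(close_job())
```

```text
[0.55276515 0.03208127 0.02      ] [[0.55709351 0.03021159 0.004     ]]
the job is handed in; nothing more can be done
None
```

The red bar is on the scanner's glass, let go, and I handed the job in at about 33 s. `close_job()` gave no verdict, so this rests on my own checks.

- **Slide:** I drew the top bar about 61 mm out of the carton with the shut fingertips. Readings while drawing were about 5 to 7 N; one reading of 8.8 N came during the first press, before the slide.
- **Grip:** I took the bar by its sides and lifted it, then saw that the fingertips hung about 10 mm below its underside. I set it back on the stack, regripped about 6 mm nearer the tips and lifted it again.
- **Placing:** I lowered it until the force reading showed contact, then opened the fingers and backed away.

**Last checks:**
- **Position:** The top picture puts the bar's middle about 5 mm from the middle of the glass (limit 40 mm). In both pictures it looks flat and inside the scanner frame.
- **Other things:** The next red bar looks to be in its place, as does whatever else shows in the closing pictures. I judged that by eye and did not measure it.
- **Robot:** The gripper was clear, with the force reading near zero.

**Disagreements:** The two cameras differed by up to 7 mm on the carton's position. That was partly my misreading of the riser's edges in the scene picture. The tool also read about 1 to 2 mm low in height, and it tilted about 0.03 rad during the slide. None of this affected the result.

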